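# Put the muddler away in the bar caddy

### The arm

A 6-joint arm with a two-finger parallel gripper is mounted at the origin on a cart in front of the work surface, level with it; the furniture and walls round the work are solid. World frame = base frame: x ahead of the robot, y to its left, z up, the work surface at z = 0. Lengths are in m, angles in rad, forces in N, time in s.
With the tool pointing down it reaches from about 0.425 to 0.95 m from the base axis. Payload 3.5 kg.
Tool frame: the origin (TCP) lies on the centre line of the jaws, within the pads' length; the fingertips stand 17 mm ahead of it and the grasp point (between the pads) lies 2 mm behind it (manip.tip_reach is the distance from the TCP to the fingertips, in m); z points along the fingers, y is the line along which they close (so a half turn about z gives the same grasp; the last joint's range is limited). The gripper opens to 85 mm and grips with 20 to 120 N. Pads are 22 mm wide; open, the fingers measure 114 mm over their backs; the gripper's body (76 mm by 85 mm) begins 54 mm behind the grasp point. The pads swing forward as they close: fully open they stand 13 mm farther back than shut.
Start: joints at [-1.356, 0.286, 1.577, -0, 1.279, -0.15], TCP at [0.241, -0.631, 0.248] pointing down, gripper open.
Joint ranges: [-2.77, 2.77], [-0.9, 2.22], [0.21, 2.48], [-1.53, 4.67], [0.24, 2.81], [-2.84, 2.84]. Speed limits (rad/s): [2.79, 2.79, 3.14, 3.14, 3.14, 3.14].

### API

Orientations are given as a unit quaternion [x, y, z, w].
In Python, from workcell import manip gives the robot as it stands.
- The arm moves only by the shell command python3 -m inch 'ROWS' [OPENING]. ROWS is text: rows parted by semicolons, each of 6 numbers parted by spaces: the shift along the tool's x, y, z in mm, then the turn, a rotation vector about the tool's x, y, z in rad. In form: x y z wx wy wz; .... A call has 1 to 5 rows; each row shifts and turns the commanded pose from where the row before left it, along the tool's axes as they then stand; what a row does not reach is not made up. A row lasts 1/8 s, in which the tool goes at most 62.5 mm and 10.7 degrees, less where a joint would pass 70% of its speed; a pose out of reach is approached as far as the arm can. A call with a gripper value outside its range is refused whole. OPENING is the closure in counts, from 0 (fully open) to 255 (shut), set as the call begins (- or left out, the last holds). The fingers move at their own pace and stop on an object; the grip force is fixed at half the most. Time passes only in rows, so rows that do not move let the fingers close. It gives the time, the measured TCP pose, the force, the opening and the grip force at its end, in the units of the state.
- manip.read_state(): the state, without advancing time (a new reading comes with each control period).
- manip.camera(name): name is "side" or "top"; returns the picture (384x512x3 uint8, red, green, blue); there is no depth.
- manip.calibration(name): a dict with "fov_y" (degrees; the focal length in pixels is half the picture's height over the tangent of half this angle, whatever the lens; pixels are square), "cx", "cy" (the principal point, pixels), "position" and "attitude" of the camera in the world. Camera axes: x right, y up, looking along -z (the intrinsics and any distortion apply to the point x, -y, -z); pixel columns grow to the right and rows downward; lengths in m; the calibration is good to about 2 mm. A picture is of the moment at which its call begins. calibration takes no time and is no camera call.
- manip.finish_job(): hands the job in; it is judged then, once.
The state is a dict: "time": time; "joint_pos": joint angles; "joint_vel": joint speeds; "joint_torque": joint torques, N m; "tool_pos": TCP position; "tool_rot": TCP orientation; "force": force on the tool from outside, world axes, zero at the start; "ft_torque": the same for the moment, N m; "grip_width": opening from 0.0 (shut) to 1.0 (fully open); "finger_force": force on a finger pad.
Only numpy, scipy, OpenCV 4.12 (cv2) and the standard library are available. Lean on these libraries where they do the work, as an engineer would, in place of code of your own. Each camera call takes 0.05 s, during which the arm holds its last target. There are 200 camera calls.

### The job

Put the dark wooden muddler away: stand it, foot down, in the one empty well of the wooden bar caddy (the well with the cork pad at its bottom) and let go. Lower it in gently rather than dropping it, and leave the two bitters bottles standing in their wells.

Things in the scene. Friction and masses are not known exactly. Their poses are not given: they have to be found in the camera images.
- muddler: dark walnut stick, 185 mm tall (all sizes in mm), starting upright on its wider foot on the worktop near a brass jigger and a brass stopper (80 and 62 tall). Foot 33 diameter up to 28 above its underside, shaft 21 diameter from 28 to 150, head 27 diameter from 150 to 182. About 0.12 kg. Origin: centre of the underside; z up along the stick.
- pad: cork disc 54 mm diameter, 3 thick, in the empty well. Origin: centre of its underside, on the well axis, 8 above the worktop; z up, y along the row. The caddy is a fixed wooden block 86 x 252, 60 high: three wells in a row, 58 diameter, 80 apart, open at the top; any one may be the empty one. The other two hold bottles whose caps reach 142 above the worktop.
- bitters_red: red-capped small amber bottle with a pale label, 134 mm tall; body 48 diameter up to 80, then a neck and cap 25 diameter. It stands in one of the caddy's other two wells and is to stay there. Origin: centre of its underside; z up.
- bitters_green: green-capped small amber bottle with a pale label, 134 mm tall; body 48 diameter up to 80, then a neck and cap 25 diameter. It stands in one of the caddy's other two wells and is to stay there. Origin: centre of its underside; z up.
Things that resemble listed ones, but are neither listed nor needed, are in the scene too. What is shaped like the bitters_red but purple is not meant. Leave any turquoise look-alike of the muddler alone.

How it is judged:
At the end, for the whole second after the job is handed in: The muddler stands foot down on the cork pad in the empty well (within 18 mm of its centre, foot less than 9 mm above the pad, within 10 degrees of upright), at rest; both bitters bottles stand upright within 10 degrees in their own wells, within 20 mm of where they were (horizontal distance between muddler and pad below 0.018 m and z of muddler in the frame of pad below 0.012 m and angle between each of muddler, bitters_red, bitters_green's own z axis and vertical below 0.18 rad and linear speed of muddler below 0.02 m/s and distance of each of bitters_red, bitters_green from where it was at the start of the episode below 0.02 m); the robot touches nothing.
It fails at once if the muddler is dropped into the well (faster than 0.7 m/s inside it) (horizontal distance between muddler and pad below 0.02 m and z of muddler in the frame of pad below 0.05 m and linear speed of muddler above 0.7 m/s).
It fails at once if a bitters bottle is tipped or taken out of its well (angle between any of bitters_red, bitters_green's own z axis and vertical above 0.5 rad or distance of any of bitters_red, bitters_green from where it was at the start of the episode above 0.04 m).
It also fails if it takes over 35 s, if anything falls off the work surface, if the arm or the gripper's body presses on something with over 40 N, if the wrist force passes 120 N, or if a joint passes its speed limit or range.

## Working session

There is one attempt and no reset: what is moved stays moved. The work goes in short steps, Python scripts to look and compute and a shell command to move; the robot and the scene stay as the last step left them, time stands still between calls to the robot, and variables do not carry over. Pictures are saved under pics/ and viewed, at most 10 in all, crops included, and the job is handed in when it is done.

```bash
mkdir -p pics; cat > h.py <<'E'
import numpy as np, cv2
from workcell import manip
from scipy.spatial.transform import Rotation as R
def K(c,h=384):
    f=h/2/np.tan(np.radians(c["fov_y"])/2); return f
E
python3 - <<'E'
from h import *
for n in("side","top"):
    im=manip.camera(n); np.save(f"pics/{n}0.npy",im); cv2.imwrite(f"pics/{n}0.png",im[:,:,::-1]); print(manip.calibration(n))
print(manip.read_state())
a=[cv2.imread(f"pics/{n}0.png") for n in("side","top")]
E
```

```text
{'fov_y': 46.28929693188005, 'cx': 259.933937051469, 'cy': 191.4632693590011, 'position': array([-0.709624  , -0.19278013,  0.77503188]), 'attitude': array([ 0.34943436, -0.32033576, -0.5811169 ,  0.66150115])}
{'fov_y': 45.57827097915193, 'cx': 252.25498222257838, 'cy': 190.90085739745078, 'position': array([ 0.30644719, -0.06202057,  1.3160786 ]), 'attitude': array([ 0.03446825, -0.02714125, -0.69887504,  0.71389703])}
{'time': 0.1, 'joint_pos': array([-1.35600281e+00,  2.87116560e-01,  1.57804670e+00,  4.69787029e-05,
        1.27859789e+00, -1.50027925e-01]), 'joint_vel': array([ 0.00021021, -0.00209049, -0.00169522,  0.00024767, -0.00205997,
       -0.0004612 ]), 'joint_torque': array([ 1.27502684e-03, -4.07296729e+01, -2.93697810e+01, -1.21603571e-04,
        3.41408908e-03, -2.71470697e-06]), 'tool_pos': array([ 0.24072698, -0.6300138 ,  0.24705042]), 'tool_rot': array([ 9.83409898e-01,  1.81394038e-01, -1.26301918e-05, -1.08440498e-03]), 'force': array([ 0.22282428, -0.46529522, -0.40788229]), 'ft_torque': array([ 0.00844138,  0.01648603, -0.01437752]), 'finger_force': 0.0, 'grip_width': 1.0025656719725229}
```

View pics/side0.png

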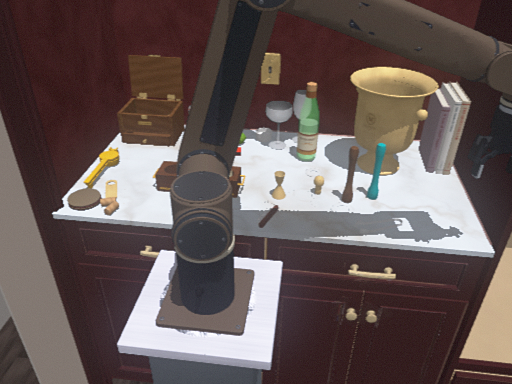

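View pics/top0.png

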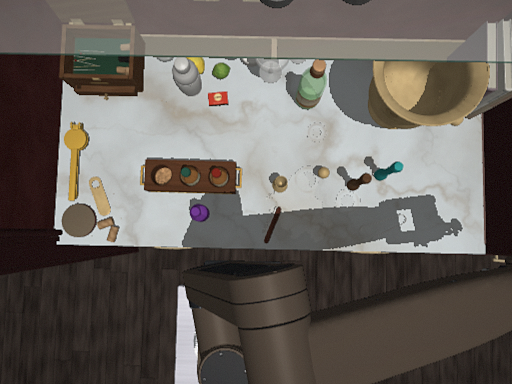

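Side view: the arm hides most of the caddy. The dark stick is at (350,175), with the turquoise one at (377,172). Top view: caddy at (190,176), with a cork-coloured well at (164,176), a green cap at (186,174) and a red cap at (217,176). Candidates for the muddler:
- **Dark upright stick, top (358,182):** this fits, as it's dark, upright and beside the stopper (323,172) and jigger (280,183).
- **Turquoise stick, top (388,170):** the look-alike to leave alone.
- **Dark lying stick, top (272,225):** lying down, so not the one.

I'll confirm with one enlarged crop.

```bash
cat >> h.py <<'E'
def ray(n,u,v):
    c=manip.calibration(n); f=K(c)
    d=R.from_quat(c["attitude"]).apply([(u-c["cx"])/f,-(v-c["cy"])/f,-1]); return c["position"],d
def onz(n,u,v,z):
    p,d=ray(n,u,v); return p+d*(z-p[2])/d[2]
def proj(n,P):
    c=manip.calibration(n); f=K(c); q=R.from_quat(c["attitude"]).inv().apply(np.atleast_2d(P)-c["position"])
    return np.c_[c["cx"]-f*q[:,0]/q[:,2], c["cy"]+f*q[:,1]/q[:,2]]
E
python3 - <<'E'
from h import *
t=cv2.imread("pics/top0.png"); s=cv2.imread("pics/side0.png")
a=cv2.resize(t[145:205,310:410],None,fx=4,fy=4,interpolation=cv2.INTER_CUBIC)
b=cv2.resize(s[135:215,300:400],None,fx=4,fy=4,interpolation=cv2.INTER_CUBIC)[:, :]
c=cv2.resize(t[145:205,135:250],None,fx=4,fy=4,interpolation=cv2.INTER_CUBIC)[:,:400+60]
o=np.zeros((560,800,3),np.uint8); o[:240,:400]=a; o[240:,:400]=b; o[:240,400:]=c[:,:400]
cv2.imwrite("pics/crop.png",o)
for n,im in(("top",t),("side",s)):
    m=(im.max(2)<95).astype(np.uint8); m[:, :330]=0; 
    if n=="top": m[:165]=0; m[200:]=0; m[:,376:]=0
    else: m[:140]=0;m[210:]=0;m[:,364:]=0
    k,l,st,ce=cv2.connectedComponentsWithStats(m); 
    for i in range(1,k):
        if st[i,4]>30: print(n,st[i],ce[i])
E
```

```text
top [367 165   9  13  52] [372.80769231 169.26923077]
top [337 167  34  24 295] [353.34237288 179.38644068]
side [347 148  11  36 175] [351.27428571 163.94285714]
```

View pics/crop.png

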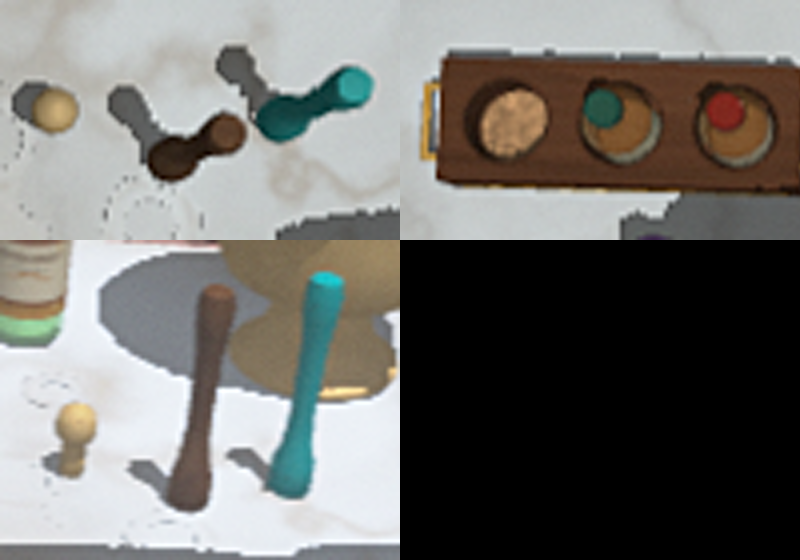

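The crop confirms it: the dark walnut stick has its head at top (367,178) and foot at (353,185), with the turquoise one right next to it. The cork well's rim centre is at about top (162,175), to the left of green and red.

```bash
python3 - <<'E'
from h import *
np.set_printoptions(precision=4,suppress=True)
print("mud head top",onz("top",367,178.2,.184),"foot",onz("top",353,185,.014))
print("side head",onz("side",354.5,148.2,.184),"foot",onz("side",347,198.7,.014))
print("turq",onz("top",398.2,166.8,.184),onz("top",380.5,175,.014))
print("stopper",onz("top",324.2,172.5,.055))
for x,y in((507,119),(621,122),(736,124)): print("well",onz("top",135+(x-400)/4,145+y/4,.06))
print("cork",onz("top",135+114/4,145+123/4,.011))
print("caps",onz("top",135+204/4,145+107/4,.142),onz("top",135+325/4,145+110/4,.142))
s=manip.read_state(); print(R.from_quat(s["tool_rot"]).as_matrix())
E
```

```text
mud head top [ 0.4429 -0.3338  0.184 ] foot [ 0.443  -0.3347  0.014 ]
side head [ 0.4403 -0.3338  0.184 ] foot [ 0.4366 -0.3336  0.014 ]
turq [ 0.4731 -0.4114  0.184 ] [ 0.4734 -0.4132  0.014 ]
stopper [ 0.4719 -0.2463  0.055 ]
well [0.4558 0.2041 0.06  ]
well [0.4553 0.1249 0.06  ]
well [0.4555 0.0452 0.06  ]
cork [0.4588 0.2093 0.011 ]
caps [0.4551 0.1241 0.142 ] [0.4548 0.0455 0.142 ]
[[ 0.9342  0.3568 -0.0004]
 [ 0.3568 -0.9342  0.0021]
 [ 0.0004 -0.0021 -1.    ]]
```

```bash
python3 -m inch '0 0 0 0 0 -0.17; 0 0 0 0 0 -0.17; 0 0 0 0 0 -0.17; 0 0 0 0 0 -0.17; 0 0 0 0 0 -0.17' 0; python3 -m inch '0 0 0 0 0 -0.17; 0 0 0 0 0 -0.18; 37 25 0 0 0 0; 37 25 0 0 0 0; 37 25 0 0 0 0'; python3 -m inch '37 25 0 0 0 0; 37 25 0 0 0 0; 37 25 0 0 0 0; 37 25 0 0 0 0; 0 0 0 0 0 0'; python3 -c "
from h import *
s=manip.read_state();print(s['tool_pos'],R.from_quat(s['tool_rot']).as_matrix().round(3),s['time'])"
```

```text
time: 0.72
tool_pos: [0.2408, -0.6302, 0.2475]
tool_rot: [0.82, 0.573, 0.0, -0.001]
force: [-0.3, -0.2, -0.4]
grip_width: 0.994
finger_force: 0.0
time: 1.35
tool_pos: [0.3169, -0.5186, 0.2476]
tool_rot: [0.709, 0.705, 0.0, -0.001]
force: [0.6, -0.2, 0.2]
grip_width: 0.998
finger_force: 0.0
time: 1.98
tool_pos: [0.4185, -0.3702, 0.2478]
tool_rot: [0.708, 0.706, 0.0, -0.001]
force: [-0.1, -0.2, -0.2]
grip_width: 1.0
finger_force: 0.0
[ 0.41845776 -0.37015864  0.24781473] [[ 0.002  1.    -0.   ]
 [ 1.    -0.002  0.001]
 [ 0.001 -0.    -1.   ]] 1.975
```

```bash
python3 -m inch '36 24 0 0 0 0; 0 0 0 0 0 0; 0 0 0 0 0 0' 0; python3 - <<'E'
from h import *
t=manip.camera("top")[:,:,::-1]; s=manip.camera("side")[:,:,::-1]
p=manip.read_state()["tool_pos"]; print(p,proj("top",p),proj("side",p))
o=np.hstack([cv2.resize(t[130:230,310:410],(400,400),interpolation=2),cv2.resize(s[110:210,300:400],(400,400),interpolation=2)])
cv2.imwrite("pics/above.png",o)
E
```

```text
time: 2.35
tool_pos: [0.4411, -0.3376, 0.2481]
tool_rot: [0.709, 0.705, -0.0, -0.0]
force: [-0.5, -1.3, 0.6]
grip_width: 0.999
finger_force: 0.0
[ 0.44093486 -0.33786506  0.2481665 ] [[375.30429796 175.92245892]] [[359.13051279 127.43602575]]
```

View pics/above.png

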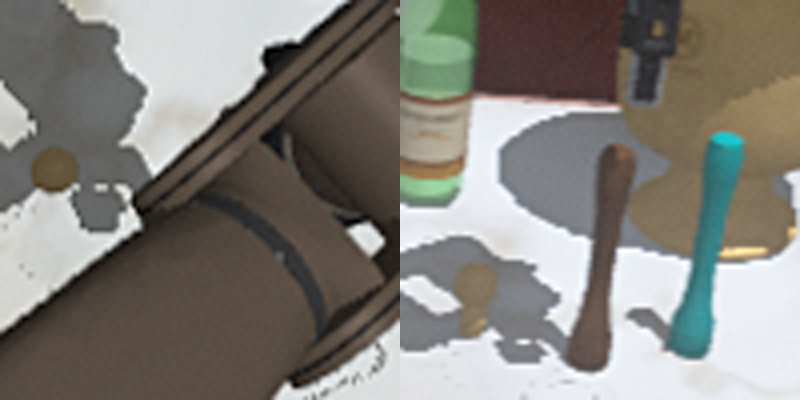

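The open fingers sit over the dark stick: the near finger is at side (361,130) and the stick's top at (354,148). The projected TCP at (359,127) agrees. I'll descend straight down, shifting 4 mm in y.

```bash
python3 -m inch '4 1 20 0 0 0; 0 0 20 0 0 0; 0 0 20 0 0 0; 0 0 15 0 0 0; 0 0 9 0 0 0'; python3 -m inch '0 0 0 0 0 0; 0 0 0 0 0 0'; python3 -m inch '0 0 0 0 0 0; 0 0 0 0 0 0; 0 0 0 0 0 0; 0 0 0 0 0 0; 0 0 0 0 0 0' 255;python3 -m inch '0 0 0 0 0 0; 0 0 0 0 0 0; 0 0 0 0 0 0'
```

```text
time: 3.08
tool_pos: [0.442, -0.3323, 0.1624]
tool_rot: [0.709, 0.705, 0.0, -0.001]
force: [-0.5, 0.4, 0.4]
grip_width: 1.003
finger_force: 0.0
time: 3.32
tool_pos: [0.443, -0.3332, 0.1651]
tool_rot: [0.709, 0.705, -0.0, 0.001]
force: [0.0, 0.1, 0.9]
grip_width: 0.998
finger_force: 0.0
time: 3.95
tool_pos: [0.443, -0.333, 0.1648]
tool_rot: [0.709, 0.705, 0.0, 0.001]
force: [0.9, 0.2, 1.4]
grip_width: 0.299
finger_force: 59.0
time: 4.32
tool_pos: [0.4429, -0.333, 0.1647]
tool_rot: [0.709, 0.705, 0.0, 0.001]
force: [1.5, -0.1, 2.3]
grip_width: 0.305
finger_force: 59.1
```

```bash
python3 -m inch '0 0 -20 0 0 0; 0 0 -40 0 0 0; 0 0 -40 0 0 0; 0 0 -40 0 0 0; 0 0 -40 0 0 0'; python3 -m inch '15 3 0 0 0 0; 30 5 0 0 0 0; 40 5 0 0 0 0; 40 0 0 0 0 0; 40 0 0 0 0 0';python3 -m inch '40 0 0 0 0 0; 40 0 0 0 0 0; 40 0 0 0 0 0; 40 0 0 0 0 0; 40 0 0 0 0 0'
```

```text
time: 4.95
tool_pos: [0.4417, -0.3322, 0.3439]
tool_rot: [0.709, 0.705, -0.0, -0.002]
force: [0.8, 0.6, -2.0]
grip_width: 0.305
finger_force: 59.1
time: 5.58
tool_pos: [0.4554, -0.1655, 0.3411]
tool_rot: [0.709, 0.705, -0.001, -0.003]
force: [0.3, 0.2, -1.2]
grip_width: 0.298
finger_force: 59.2
time: 6.2
tool_pos: [0.4562, 0.034, 0.3412]
tool_rot: [0.709, 0.705, -0.002, -0.002]
force: [-0.7, -0.0, -2.2]
grip_width: 0.303
finger_force: 59.2
```

```bash
python3 -m inch '40 0 0 0 0 0; 40 0 0 0 0 0; 40 0 0 0 0 0; 33 0 0 0 0 0; 19 0 0 0 0 0'; python3 -m inch '0 0 0 0 0 0; 0 0 0 0 0 0; 0 0 0 0 0 0'; python3 - <<'E'
from h import *
t=manip.camera("top")[:,:,::-1]; s=manip.camera("side")[:,:,::-1]
o=np.hstack([cv2.resize(t[110:210,130:230],(400,400),interpolation=2),cv2.resize(s[90:215,140:265],(400,400),interpolation=2)])
cv2.imwrite("pics/place.png",o); p=manip.read_state()["tool_pos"]; print(p,proj("side",p-[0,0,.166]),proj("side",[.4555,.205,.06]))
E
```

```text
time: 6.82
tool_pos: [0.457, 0.2057, 0.341]
tool_rot: [0.709, 0.706, -0.003, -0.002]
force: [-0.4, -1.1, -1.9]
grip_width: 0.298
finger_force: 59.2
time: 7.2
tool_pos: [0.4586, 0.2034, 0.3437]
tool_rot: [0.71, 0.705, -0.001, -0.0]
force: [0.9, -0.3, -1.5]
grip_width: 0.3
finger_force: 59.2
[0.4588696  0.20347913 0.34418503] [[170.90201163 134.05876252]] [[173.59383457 168.90270053]]
```

View pics/place.png

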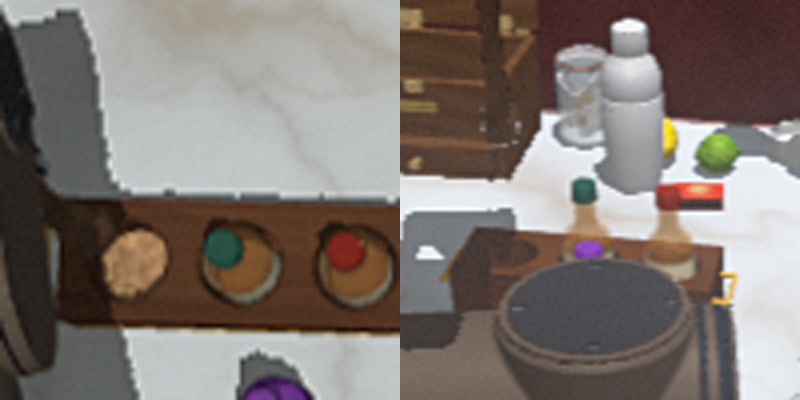

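The held stick is upright: its foot shows at about side (170,132), against a predicted (171,134). The well rim is at (174,169), and both bottles are undisturbed. Lowering.

```bash
python3 -m inch '1 -3 20 0 0 0; 0 0 30 0 0 0; 0 0 25 0 0 0; 0 0 15 0 0 0; 0 0 5 0 0 0'; python3 -m inch '0 0 15 0 0 0; 0 0 15 0 0 0; 0 0 15 0 0 0; 0 0 10 0 0 0; 0 0 5 0 0 0'; python3 -m inch '0 0 2 0 0 0; 0 0 2 0 0 0; 0 0 2 0 0 0; 0 0 2 0 0 0; 0 0 0 0 0 0'
```

```text
time: 7.92
tool_pos: [0.4552, 0.2049, 0.2477]
tool_rot: [0.709, 0.705, -0.001, -0.001]
force: [0.0, 0.6, -0.6]
grip_width: 0.305
finger_force: 59.1
time: 8.55
tool_pos: [0.4556, 0.2051, 0.1884]
tool_rot: [0.709, 0.705, -0.0, -0.0]
force: [0.6, -0.8, -1.8]
grip_width: 0.303
finger_force: 59.1
time: 9.18
tool_pos: [0.4558, 0.2052, 0.1812]
tool_rot: [0.709, 0.705, -0.0, -0.0]
force: [-0.5, -0.7, -1.3]
grip_width: 0.3
finger_force: 59.1
```

Expected contact is at TCP z ≈ 0.176, so I'll creep down until the force shows.

```bash
python3 -m inch '0 0 1 0 0 0; 0 0 1 0 0 0; 0 0 1 0 0 0; 0 0 0 0 0 0; 0 0 0 0 0 0'; python3 -m inch '0 0 1 0 0 0; 0 0 1 0 0 0; 0 0 0 0 0 0; 0 0 0 0 0 0'
```

```text
time: 9.8
tool_pos: [0.4559, 0.2052, 0.1783]
tool_rot: [0.709, 0.705, 0.0, -0.0]
force: [-0.5, -0.8, -0.9]
grip_width: 0.297
finger_force: 59.1
time: 10.3
tool_pos: [0.4559, 0.2052, 0.1763]
tool_rot: [0.709, 0.705, 0.0, 0.0]
force: [0.3, 0.5, -1.2]
grip_width: 0.298
finger_force: 59.1
```

```bash
python3 -m inch '0 0 0.5 0 0 0; 0 0 0.5 0 0 0; 0 0 0 0 0 0; 0 0 0 0 0 0'; python3 -m inch '0 0 0.5 0 0 0; 0 0 0.5 0 0 0; 0 0 0 0 0 0; 0 0 0 0 0 0'
```

```text
time: 10.8
tool_pos: [0.456, 0.2052, 0.1757]
tool_rot: [0.709, 0.705, 0.0, 0.0]
force: [0.3, -0.5, 1.7]
grip_width: 0.298
finger_force: 59.2
time: 11.3
tool_pos: [0.4563, 0.2053, 0.1756]
tool_rot: [0.709, 0.705, 0.0, 0.0]
force: [-1.4, -0.9, 6.8]
grip_width: 0.3
finger_force: 59.6
```

Contact, at 6.8 N. Release, then rise.

```bash
python3 -m inch '0 0 -0.5 0 0 0; 0 0 -0.3 0 0 0; 0 0 0 0 0 0'; python3 -m inch '0 0 0 0 0 0; 0 0 0 0 0 0; 0 0 0 0 0 0; 0 0 0 0 0 0; 0 0 0 0 0 0' 120; python3 -m inch '0 0 0 0 0 0; 0 0 -5 0 0 0; 0 0 -20 0 0 0; 0 0 -30 0 0 0; 0 0 -40 0 0 0' 60; python3 -m inch '-20 0 -40 0 0 0; -40 0 -20 0 0 0; -50 0 0 0 0 0; -50 0 0 0 0 0; -50 0 0 0 0 0'; python3 -m inch '-50 0 0 0 0 0; -50 0 0 0 0 0; -50 0 0 0 0 0; -40 0 0 0 0 0; 0 0 0 0 0 0'; python3 - <<'E'
from h import *
t=manip.camera("top")[:,:,::-1]; s=manip.camera("side")[:,:,::-1]
o=np.hstack([cv2.resize(t[110:210,130:230],(400,400),interpolation=2),cv2.resize(s[90:215,140:265],(400,400),interpolation=2)])
cv2.imwrite("pics/done.png",o)
print(proj("top",[[.4555,.205,.196],[.4555,.205,.011]]),proj("side",[.4555,.205,.196]))
E
```

```text
time: 11.68
tool_pos: [0.4562, 0.2053, 0.1757]
tool_rot: [0.709, 0.705, 0.0, 0.0]
force: [-1.1, 1.4, 4.9]
grip_width: 0.298
finger_force: 59.3
time: 12.3
tool_pos: [0.4558, 0.2052, 0.1751]
tool_rot: [0.709, 0.705, -0.0, -0.0]
force: [0.3, 0.7, -0.0]
grip_width: 0.53
finger_force: 0.0
time: 12.92
tool_pos: [0.4552, 0.205, 0.2704]
tool_rot: [0.709, 0.705, -0.001, -0.001]
force: [0.3, 0.7, -0.2]
grip_width: 0.764
finger_force: 0.0
time: 13.55
tool_pos: [0.4544, -0.0063, 0.3309]
tool_rot: [0.709, 0.705, 0.0, 0.001]
force: [1.0, 0.4, 0.2]
grip_width: 0.763
finger_force: 0.0
time: 14.18
tool_pos: [0.4531, -0.197, 0.3302]
tool_rot: [0.711, 0.704, -0.0, -0.0]
force: [0.0, 0.1, -0.3]
grip_width: 0.765
finger_force: 0.0
[[150.03040635 168.13285101]
 [164.95084742 176.91982711]] [[169.51927536 129.04628699]]
```

View pics/done.png

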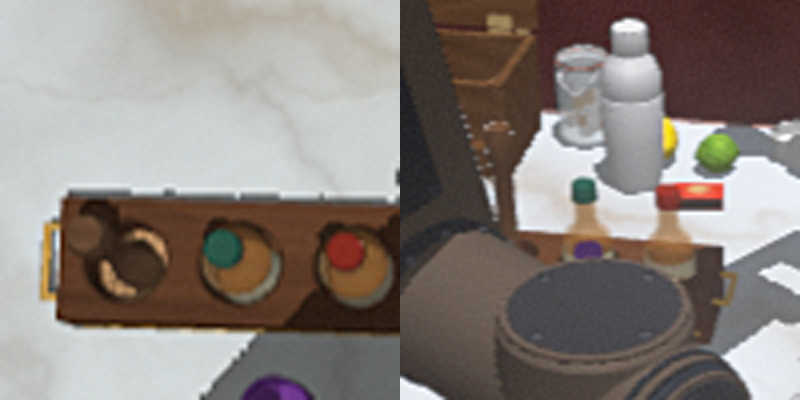

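The muddler stands upright in the cork well: its head is at top (152,168), against a predicted (150,168), and its foot is centred on the cork. The bottles haven't moved.

```bash
python3 -m inch '0 0 0 0 0 0; 0 0 0 0 0 0; 0 0 0 0 0 0'; python3 -c "
from workcell import manip
print(manip.finish_job())"
```

```text
time: 14.65
tool_pos: [0.4536, -0.1941, 0.3303]
tool_rot: [0.709, 0.705, 0.0, 0.0]
force: [0.7, 0.0, -0.1]
grip_width: 0.765
finger_force: 0.0
the job is handed in; nothing more can be done
None
```

The muddler stands foot down on the cork pad in the empty well, lowered in gently and let go; both bitters bottles look undisturbed, and I handed the job in at about 14.7 s, though the hand-in call returned no verdict.

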